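# Set the batch tally to the red bar and pin its guard plate on

## Robot

A 7-joint arm with a two-finger parallel gripper is mounted at the origin on a cart in front of the work surface, level with it; the furniture and walls round the work are solid. World frame = base frame: x ahead of the robot, y to its left, z up, the work surface at z = 0. Lengths are in m, angles in rad, forces in N, time in s.
With the tool pointing down it reaches from about 0.425 to 0.925 m from the base axis. Payload 6.8 kg.
Tool frame: the origin (TCP) lies on the mounting face of the last link; the fingertips stand 173 mm ahead of it and the grasp point (between the pads) lies 155 mm ahead of it; z points along the fingers, y is the direction in which the jaws open and shut (so a half turn about z gives the same grasp; the last joint's range is limited). The gripper opens to 85 mm and grips with 20 to 120 N. Pads are 22 mm wide; open, the fingers measure 114 mm over their backs; the gripper's body (76 mm by 85 mm) begins 54 mm behind the grasp point. The pads swing forward as they close: fully open they stand 13 mm farther back than shut.
Start: joints at [1.237, 0.477, 0.022, 1.555, -0.011, 1.109, -0.083], TCP at [0.151, -0.658, 0.405] pointing down, gripper open.
Joint ranges: [-2.96, 2.96], [-0.34, 2.1], [-1.41, 1.46], [0.24, 2.44], [-1.37, 4.51], [0.17, 1.92], [-2.96, 2.96]. Speed limits (rad/s): [2.39, 2.39, 3.14, 3.14, 3.14, 3.14, 3.14].

## Interface

Orientations are given as a unit quaternion [w, x, y, z].
In Python, from station import sensors, read_camera, bot gives the robot as it stands. The module is installed in compiled form; this text tells all that it offers.
- The arm moves only by the tool play_rows, never from a script. Its argument "commands" is a list of rows, each a list of 4 numbers: the shift along the tool's x, y, z in m, then the turn about the tool's z in degrees. A call has 1 to 20 rows; each row shifts and turns the commanded pose from where the row before left it, along the tool's axes as they then stand; what a row does not reach is not made up. A row lasts 1/10 s, in which the tool goes at most 50 mm and 8.59 degrees, less where a joint would pass 70% of its speed; a pose out of reach is approached as far as the arm can. A call with a gripper value outside its range is refused whole. "claw" is the finger opening in m, from 0 to 0.0854, set as the call begins (left out, the last holds). The fingers move at their own pace and stop on an object; "force" is the grip in N (left out, the last holds). Time passes only in rows, so rows that do not move let the fingers close. It gives the time, the measured TCP pose, the force and the opening at its end, in the units of the state.
- sensors.get_obs(): the state, without advancing time (a new reading comes with each control period).
- read_camera(name): name is "scene" or "top" or "wrist"; returns a dict with "frame" (480x640x3 uint8, blue, green, red), "depth" (480x640 float32, m along the optical axis (not along the pixel's ray), 0 where there is no reading), "fx", "fy", "cx", "cy" (pixels), "rvec" (rotation vector, rad) and "tvec" (3), from world to camera coordinates, as OpenCV has them; the wrist camera has in their place "T_tool_cam" (4x4, takes a point from camera to tool coordinates, whose origin is the TCP and whose axes are the flange's). Camera axes: x right, y down, z forward; pixel columns grow to the right and rows downward; lengths in m; the calibration is good to about 2 mm. A picture is of the moment at which its call begins: read the wrist's pose just before it.
- bot.hand_in(): hands the job in, once; it reports no verdict.
The state is a dict: "t": time; "q": joint angles; "joint_vel": joint speeds; "joint_torque": joint torques, N m; "eef_pos": TCP position; "tool_rot": TCP orientation; "contact_force": force on the tool from outside, world axes, zero at the start; "torque": the same for the moment, N m; "gripper_width": opening from 0.0 (shut) to 1.0 (fully open).
Only numpy, scipy, OpenCV 4.12 (cv2) and the standard library are available. Lean on these libraries where they do the work, as an engineer would, in place of code of your own. Each camera call takes 0.05 s, during which the arm holds its last target.

## Task

Press the green button on the white tally counter, one full stroke after another, until the red bar on its drum stands level with the two red marks beside the window. Then take the guard plate by its wooden grip and seat it over the button, both of its holes fully down on the two dowel pins so that it lies flush on their shoulders, and let go of it. Do not shift the jars, mill, shaker and price sign standing around.

Things in the scene. Friction and masses are not known exactly. Their poses are not given: they have to be found in the camera images.
- tally: the tally counter, fixed to the table: white housing, 150 mm wide (y) and 124 mm up its slope, on a dark foot. Its flat face slopes 25 degrees from level, rising toward the body's +x (away from the robot at yaw 0; it may be turned a little). Highest part 111 mm. Origin: centre of the foot's underside; z up
- button_top (a point): centre of the top of the green push button, 28 mm across, 13 mm out of the face at rest. Axes: x up the slope, y left along the counter's width, z straight out of the face; it is pushed along -z. Nearest other parts: two pin shoulders with centres 50 mm to either side along y, and the window frame, from 41 mm up the slope, 8 mm high
- button (a joint): how far the button is pressed, m: 0 at rest, 0.010 at its stop. Its spring takes about 1.3 N to start, 4 to 5 N at the stop with the drum's drag. Each full stroke advances the drum one step; a part stroke advances it less, and the next full stroke finishes that step. It must come fully back up before it can step again
- drum (a joint): angle of the ratchet drum, rad. Grows by 0.785 a full step; 0 (or 6.28, a turn later) when the red bar is level with the marks. Starts below 0, often between steps, so the first stroke may move it less. White, 46 mm across, under a clear pane up the slope from the button; its eight faces carry a red bar, or as many black dots as steps are left to the bar
- red_bar (a point): middle of the red bar (40 mm long, along the drum), on the drum's surface; it turns with the drum
- pointer (a point): the point that the red bar must reach: on the drum's crest, on the line between the two red marks to the left and right of the window; 3.5 mm out of the face and 63 mm up the slope from the button's axis
- seat (a point): point midway between the two steel dowel pins at the height of their shoulders: on the button's axis, 14 mm out of the face (1 mm above the button). Axes: x up the slope, z out of the face. Pins along z at y = +50 and -50 mm: 8 mm thick for 4.5 mm above the shoulder, then tapering over 5.5 mm to a 3 mm tip. Shoulders 18 mm across
- cover_under (a point): centre of the underside of the guard plate: loose, aluminium, 160 g (may vary by a third), 54 mm (x) by 124 mm (y), 6 mm thick, with two 10 mm through holes at y = +50 and -50 mm on its long middle line. z points out of the plate to the grip. It starts flat on the table, grip up. Seated: this point at seat, z axes and y axes (either way round) parallel
- cover_grip (a point): centre of the wooden grip's holding part, 30 mm above the plate's underside; same axes. The grip is an upright block of 36 mm (x) by 14 mm (y) in the middle of the plate, from 6 to 48 mm above the underside: pinch it across its 14 mm, along the plate's long side
- jam_jar: a jam jar, 62 mm across, 99 mm tall, a bystander to leave alone; origin at the centre of its underside
- honey_jar: a red-lidded jar, 60 mm across, 86 mm tall, a bystander to leave alone; origin at the centre of its underside
- pepper_mill: a wooden pepper mill, 58 mm across, 150 mm tall, a bystander to leave alone; origin at the centre of its underside
- salt_shaker: a salt shaker, 44 mm across, 90 mm tall, a bystander to leave alone; origin at the centre of its underside
- brown_jar: a dark-lidded jar, 44 mm across, 96 mm tall, a bystander to leave alone; origin at the centre of its underside
- price_block: a small black price sign on a wooden block, 22 x 62 mm, 58 mm tall, a bystander to leave alone; origin at the centre of its underside

How it is judged:
On the way, in this order (a step that is already met when the one before it is completed fails the run):
1. the red bar on the drum is level with the marks and the button is up again (distance between red_bar and pointer below 0.006 m and value of joint button below 0.003 m), for 0.3 s.
2. the guard plate is down on both pins (distance between cover_under and seat below 0.003 m and angle between the z axis of cover_under and the z axis of seat, either way round below 0.05 rad and angle between the y axis of cover_under and the y axis of seat, either way round below 0.05 rad), for 0.2 s.
At the end, for the whole second after the job is handed in: The red bar's middle is within 6 mm of the point between the red marks; the guard plate rests on both pin shoulders (the centre of its underside within 3 mm of the seat point, level with the face and in line with the pins within 0.05 rad), at rest and released (all of step 2 and distance between red_bar and pointer below 0.006 m and linear speed of cover below 0.01 m/s); the robot touches nothing.
It fails at once if a jar, mill, shaker or the price sign is shifted by more than 30 mm or knocked over (distance of any of jam_jar, honey_jar, pepper_mill, salt_shaker, brown_jar, price_block from where it was at the start of the episode above 0.03 m or angle between any of jam_jar, honey_jar, pepper_mill, salt_shaker, brown_jar, price_block's own z axis and vertical above 0.5 rad).
It also fails if it takes over 64 s, if anything falls off the work surface, if the arm or the gripper's body presses on something with over 40 N, if the wrist force passes 120 N, or if a joint passes its speed limit or range.

## Working session

There is one attempt and no reset: what is moved stays moved. The work goes in short steps, Python scripts to look and compute and a tool call to move; the robot and the scene stay as the last step left them, time stands still between calls to the robot, and variables do not carry over. Pictures are saved under pics/ and viewed, and the job is handed in when it is done.

Besides the shell and the picture viewer there is one more tool, called after "Emit:" by a JSON object that holds its "op" and its "data". play_rows: Moves the arm, as the interface text tells. Its arguments: {"type":"object","properties":{"commands":{"type":"array"},"claw":{"type":"number"},"force":{"type":"number"}},"required":["commands"]}

```bash
mkdir -p pics; cat > h.py <<'E'
import numpy as np, cv2
from scipy.spatial.transform import Rotation as R
from station import sensors, read_camera, bot
def cam(n):
    o=sensors.get_obs(); c=read_camera(n)
    K=np.array([[c['fx'],0,c['cx']],[0,c['fy'],c['cy']],[0,0,1]])
    if n=='wrist':
        w,x,y,z=o['tool_rot']; T=np.eye(4); T[:3,:3]=R.from_quat([x,y,z,w]).as_matrix(); T[:3,3]=o['eef_pos']
        M=T@c['T_tool_cam']
    else:
        M=np.eye(4); Rm=cv2.Rodrigues(np.array(c['rvec'],float))[0]; M[:3,:3]=Rm.T; M[:3,3]=-Rm.T@np.array(c['tvec'],float).ravel()
    return c['frame'],c['depth'],K,M
def ray(K,M,u,v): 
    d=M[:3,:3]@np.linalg.inv(K)@np.array([u,v,1.]); return M[:3,3],d
def onz(K,M,u,v,z):
    o,d=ray(K,M,u,v); return o+d*(z-o[2])/d[2]
def cloud(D,K,M):
    v,u=np.mgrid[:480,:640]; P=np.stack([(u-K[0,2])/K[0,0]*D,(v-K[1,2])/K[1,1]*D,D],-1)
    return P@M[:3,:3].T+M[:3,3]
def proj(K,M,p):
    q=K@(M[:3,:3].T@(np.array(p)-M[:3,3])); return q[:2]/q[2]
E
python3 - <<'E'
from h import *
for n in ['scene','top','wrist']:
    f,d,K,M=cam(n); cv2.imwrite(f'pics/{n}0.png',f); np.savez(f'{n}0.npz',f=f,d=d,K=K,M=M); print(n,K[0,0],M.round(3).tolist())
o=sensors.get_obs(); print(o)
E
```

```text
scene 603.5041807301216 [[-0.534, -0.447, 0.717, -0.055], [-0.845, 0.3, -0.443, 0.528], [-0.017, -0.843, -0.538, 0.59], [0.0, 0.0, 0.0, 1.0]]
top 435.44069161874097 [[0.003, -0.998, 0.066, 0.57], [-1.0, -0.001, 0.03, 0.098], [-0.03, -0.066, -0.997, 0.954], [0.0, 0.0, 0.0, 1.0]]
wrist 378.49355677893254 [[0.224, -0.925, -0.308, 0.23], [-0.975, -0.213, -0.068, -0.639], [-0.002, 0.315, -0.949, 0.373], [0.0, 0.0, 0.0, 1.0]]
{'t': 0.15, 'q': array([ 1.23687991,  0.47765883,  0.02233446,  1.55620364, -0.01150978,
        1.10931208, -0.08309443]), 'joint_vel': array([-0.00150246, -0.00067014,  0.00126031, -0.00260563,  0.00140211,
        0.00017451,  0.00078872]), 'joint_torque': array([ 2.91786491e-03, -5.96927190e+01,  1.61013097e+00, -2.81490040e+01,
        1.26269093e-02,  6.43541876e-03, -1.21360398e-05]), 'eef_pos': array([ 0.15110747, -0.65765868,  0.40392479]), 'tool_rot': array([-7.16059948e-04,  9.93630681e-01,  1.12683369e-01, -1.25997366e-04]), 'contact_force': array([ 0.66973747, -0.26801971, -0.2072811 ]), 'torque': array([0.02997607, 0.0244    , 0.06288712]), 'gripper_width': 1.0020953676011342}
```

View pics/scene0.png

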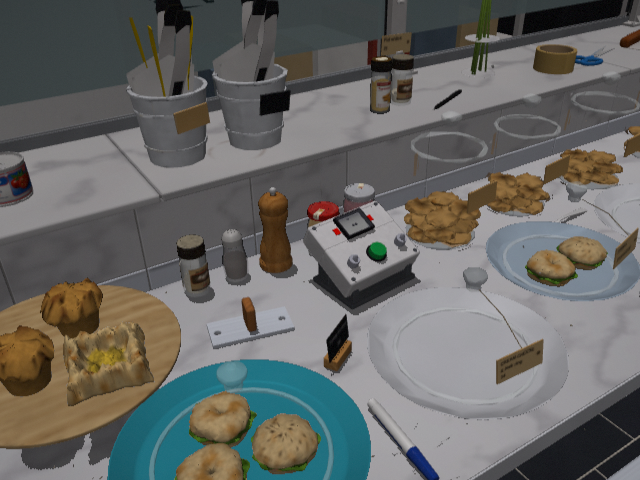

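View pics/top0.png

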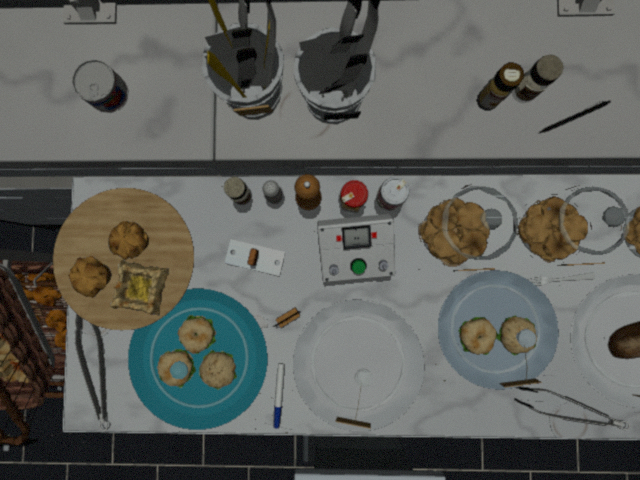

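The scene camera shows the tally at about (365,250), the plate at (250,325) and bystanders around both. In the top view the tally is at (357,250), with its button at (359,267), and the plate at (255,258). Next I measure them.

```bash
cat > m.py <<'E'
from h import *
z=np.load('top0.npz'); f,d,K,M=[z[k] for k in 'fdKM']
cv2.imwrite('pics/topc.png',cv2.resize(f[165:345,210:430],None,fx=3.6,fy=3.3,interpolation=cv2.INTER_CUBIC))
z2=np.load('scene0.npz'); cv2.imwrite('pics/scc.png',cv2.resize(z2['f'][180:380,180:440],None,fx=3,fy=3,interpolation=cv2.INTER_CUBIC))
P=cloud(d,K,M)
for n,(u,v) in dict(table=(300,260),cover=(235,255),plate2=(275,265),face=(345,262),face2=(375,262),btn=(359,267),salt=(272,190),brown=(237,190),mill=(308,192),honey=(353,195),jam=(392,194),block=(287,317),shelf=(450,140)).items(): print(n,P[v,u].round(3),proj(z2['K'],z2['M'],P[v,u]).round(0))
E
python3 m.py
```

```text
table [0.603 0.148 0.001] [308. 308.]
cover [0.614 0.29  0.007] [222. 334.]
plate2 [0.592 0.202 0.007] [281. 321.]
face [0.597 0.053 0.07 ] [360. 255.]
face2 [ 0.597 -0.008  0.068] [390. 245.]
btn [0.587 0.025 0.076] [378. 249.]
salt [0.741 0.201 0.087] [235. 234.]
brown [0.74  0.27  0.096] [195. 242.]
mill [0.727 0.126 0.139] [277. 197.]
honey [0.731 0.038 0.088] [322. 209.]
jam [ 0.731 -0.039  0.098] [358. 193.]
block [0.484 0.171 0.059] [337. 325.]
shelf [ 0.816 -0.133  0.168] [373. 130.]
```

View pics/topc.png

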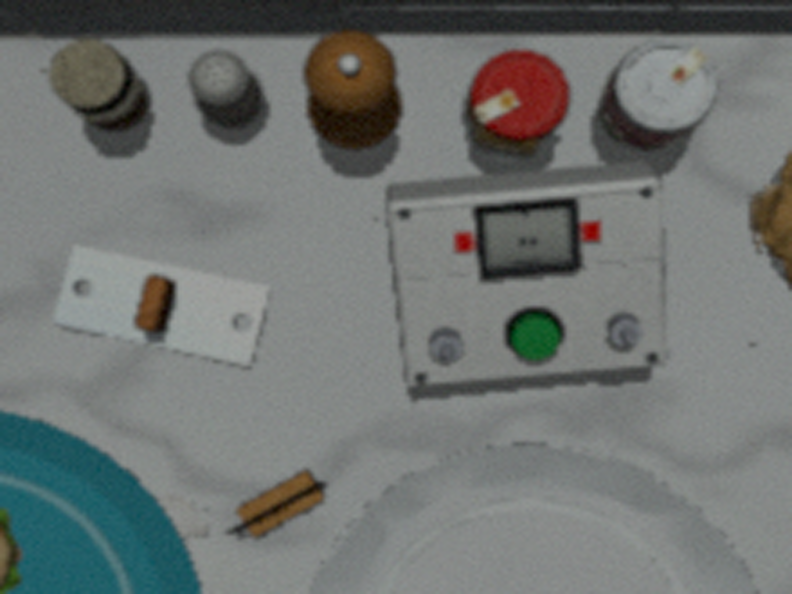

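View pics/scc.png

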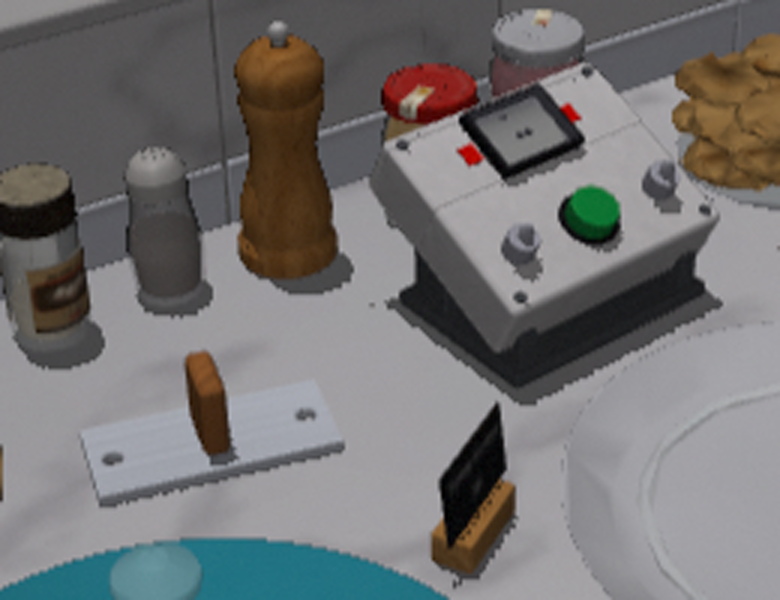

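Two dots show, so about two strokes remain. Next I get metric poses from both fixed views.

```bash
cat > m2.py <<'E'
from h import *
def blob(f,kind,roi):
    hsv=cv2.cvtColor(f,cv2.COLOR_BGR2HSV); h,s,v=cv2.split(hsv)
    m={'green':(h>45)&(h<80)&(s>120),'red':((h<6)|(h>174))&(s>150)&(v>90),'grip':(h>5)&(h<20)&(s>110)}[kind].astype(np.uint8)
    k=np.zeros_like(m); a,b,c,e=roi; k[b:e,a:c]=1; n,l,st,ce=cv2.connectedComponentsWithStats(m*k)
    return [(ce[i].round(2),st[i][4]) for i in range(1,n) if st[i][4]>12]
def tri(r1,r2):
    A=np.zeros((3,3));b=np.zeros(3)
    for o,d in (r1,r2):
        d=d/np.linalg.norm(d); Q=np.eye(3)-np.outer(d,d); A+=Q;b+=Q@o
    p=np.linalg.solve(A,b); o,d=r1; d=d/np.linalg.norm(d); e=(p-o)-d*((p-o)@d); return p,np.linalg.norm(e)*2
if __name__=='__main__':
    L={n:[np.load(n+'0.npz')[k] for k in 'fdKM'] for n in('top','scene')}
    rt=dict(green=(330,240,390,290),red=(325,220,385,250),grip=(235,240,270,275)); rs=dict(green=(350,230,400,270),red=(325,205,380,240),grip=(235,290,262,340))
    B={}
    for k in rt:
        B[k]=[blob(L['top'][0],k,rt[k]),blob(L['scene'][0],k,rs[k])]; print(k,B[k])
    T=lambda n,uv: ray(L[n][2],L[n][3],*uv)
    print('btn',tri(T('top',B['green'][0][0][0]),T('scene',B['green'][1][0][0])))
    t=sorted(B['red'][0],key=lambda x:x[0][0]); s=sorted(B['red'][1],key=lambda x:x[0][0])
    ms=[tri(T('top',a[0]),T('scene',b[0])) for a,b in zip(t,s)]; print('marks',ms)
    print('yaw marks',np.degrees(np.arctan2(-(ms[0][0]-ms[1][0])[0],(ms[0][0]-ms[1][0])[1])))
    # face plane from depth
    f,d,K,M=L['top']; P=cloud(d,K,M)
    q=P[245:275,325:392].reshape(-1,3); 
    # ransac-lite
    n=None; w=np.ones(len(q),bool)
    for i in range(10):
        c=q[w].mean(0); n=np.linalg.svd(q[w]-c)[2][2]; n*=np.sign(n[2]); r=(q-c)@n; w=abs(r-np.median(r[w]))<max(.002,.01-.001*i)
    print('face',c,n,'slope',np.degrees(np.arccos(n[2])),'yaw',np.degrees(np.arctan2(-n[1],-n[0])),w.sum())
    print('gripblock at z.048 (top)',onz(K,M,*B['grip'][0][0][0],.03), B['grip'])
    # plate: depth mask
    m=((P[...,2]>.004)&(P[...,2]<.06)&(P[...,0]>.54)&(P[...,0]<.68)&(P[...,1]>.16)&(P[...,1]<.33)).astype(np.uint8)
    n_,l,st,ce=cv2.connectedComponentsWithStats(m); i=1+st[1:,4].argmax(); pp=P[l==i]; 
    r=cv2.minAreaRect((pp[:,:2]*1000).astype(np.float32)); print('plate rect',r,st[i])
E
python3 m2.py
```

```text
green [[(array([358.29, 266.11]), np.int32(161))], [(array([376.94, 250.77]), np.int32(245))]]
red [[(array([373.5, 235. ]), np.int32(20)), (array([338.5, 238. ]), np.int32(20))], [(array([330.44, 209.73]), np.int32(131)), (array([369.67, 217.28]), np.int32(18)), (array([336.48, 231.26]), np.int32(31))]]
grip [[(array([252.58, 256.75]), np.int32(106))], [(array([248.67, 313.84]), np.int32(335))]]
btn (array([0.58814886, 0.02602878, 0.07308568]), np.float64(0.001075505130109897))
marks [(array([0.64238727, 0.07235347, 0.13703271]), np.float64(0.009128753415601683)), (array([0.66588751, 0.01847474, 0.07055168]), np.float64(0.05446477476629353))]
yaw marks 23.56535021048431
face [0.60278648 0.02701091 0.07371558] [-0.42007211 -0.04123093  0.9065536 ] slope 24.966653020672926 yaw 5.605741036242845 1327
gripblock at z.048 (top) [0.60880255 0.247781   0.03      ] [[(array([252.58, 256.75]), np.int32(106))], [(array([248.67, 313.84]), np.int32(335))]]
plate rect ((608.9725952148438, 247.69915771484375), (124.43367767333984, 53.91934585571289), 76.86849975585938) [ 225  239   60   37 1264]
```

Emit:
{"op": "play_rows", "data": {"commands": [[0.032, -0.0316, 0, 0], [0.032, -0.0316, 0, 0], [0.032, -0.0316, 0, 0], [0.032, -0.0316, 0, 0], [0.032, -0.0316, 0, 0], [0.032, -0.0316, 0, 0], [0.032, -0.0316, 0, 0], [0.032, -0.0316, 0, 0], [0.032, -0.0316, 0, 0], [0.032, -0.0316, 0, 0], [0.032, -0.0316, 0, 0], [0.032, -0.0316, 0, 0], [0.032, -0.0316, 0, 0], [0.032, -0.0316, 0, 0], [0.032, -0.0316, 0, 0], [0.032, -0.0316, 0, 0], [0.032, -0.0316, 0.02, 0], [0.032, -0.0316, 0.02, 7.9]], "claw": 0}}

```text
t: 1.95
eef_pos: [0.5861, 0.0267, 0.3646]
tool_rot: [0.0, 0.999, 0.043, 0.001]
contact_force: [0.1, -1.5, 0.0]
gripper_width: 0.003
```

Emit:
{"op": "play_rows", "data": {"commands": [[0, 0, 0, 0], [0, 0, 0, 0], [0, 0, 0, 0]]}}

```text
t: 2.25
eef_pos: [0.5849, 0.0242, 0.3647]
tool_rot: [0.0, 0.999, 0.044, -0.0]
contact_force: [1.2, -0.1, 0.1]
gripper_width: 0.003
```

```bash
python3 - <<'E'
from h import *
f,d,K,M=cam('wrist'); cv2.imwrite('pics/w1.png',f); np.savez('w1.npz',f=f,d=d,K=K,M=M)
o=sensors.get_obs(); print(o['t'],o['eef_pos'],o['tool_rot'],o['contact_force'],o['gripper_width'])
E
```

```text
2.3 [0.58490985 0.02385007 0.36504916] [4.73186764e-04 9.99065818e-01 4.32117969e-02 8.86556952e-05] [-0.16542227  0.09166514  0.74713194] 0.00014765397042879294
```

View pics/w1.png

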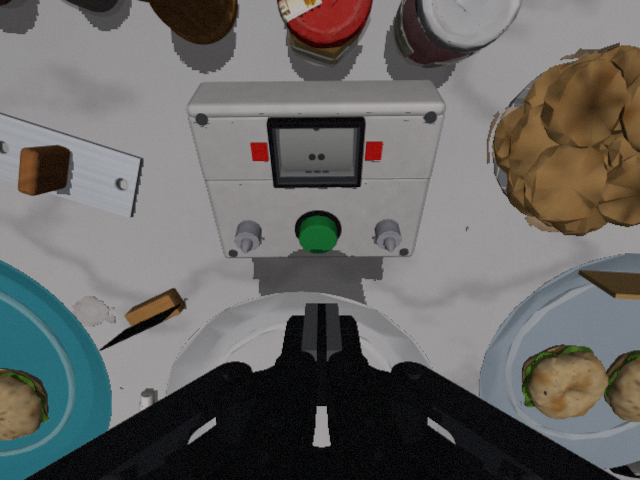

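The wrist view shows the counter squarely: button at (319,232), pins at (247,240) and (388,237), marks at (260,152) and (374,151), and two dots nearly centred at (317,157), slightly below the marks' line.

```bash
cat > m3.py <<'E'
from h import *; from m2 import blob; import sys
z=np.load(sys.argv[1]); f,d,K,M=[z[k] for k in 'fdKM']; P=cloud(d,K,M)
q=np.concatenate([P[186:206,212:425].reshape(-1,3),P[125:180,200:245].reshape(-1,3),P[125:180,390:425].reshape(-1,3),P[215:250,340:368].reshape(-1,3)])
w=abs(q[:,2]-.08)<.06
for i in range(12):
    c=q[w].mean(0); n=np.linalg.svd(q[w]-c)[2][2]; n*=np.sign(n[2]); r=(q-c)@n; w=abs(r)<max(.0015,.008-.001*i)
print('n',n,'slope',np.degrees(np.arccos(n[2])),'yaw',np.degrees(np.arctan2(-n[1],-n[0])),w.sum(),len(w))
g=blob(f,'green',(280,200,360,260))[0][0]; print('green',g, 'depth there',P[int(g[1]),int(g[0])])
def onp(u,v,h):
    o,dd=ray(K,M,u,v); return o+dd*((c+n*h-o)@n)/(dd@n)
b=onp(*g,.013); print('button_top',b, 'h of depth pt',(P[int(g[1])-4:int(g[1])+5,int(g[0])-4:int(g[0])+5].reshape(-1,3)-c).dot(n).mean())
r=sorted(blob(f,'red',(240,130,395,170)),key=lambda x:x[0][0]); print(r)
a,e=onp(*r[0][0],.0003),onp(*r[-1][0],.0003); t=a-e; print('marks',a,e,'yaw',np.degrees(np.arctan2(-t[0],t[1])))
y=t/np.linalg.norm(t); y-=n*(n@y); y/=np.linalg.norm(y); x=np.cross(y,n)
print('up dist',((a+e)/2-b)@x,((a+e)/2-b)@y)
print('x',x,'y',y)
for u,v in [(247,240),(388,237)]:
    p=P[v-14:v+14,u-14:u+14].reshape(-1,3); h=(p-c)@n; s=p[(h>.012)&(h<.0155)]; print('shoulder',((s-b)@x).mean(),((s-b)@y).mean(),len(s))
print('seat',b+n*.001)
E
python3 m3.py w1.npz
```

```text
n [-0.42073798 -0.04106072  0.90625249] slope 25.007496102084932 yaw 5.573966393616363 9337 9640
green [317.5  233.67] depth there [0.5921263  0.02831356 0.08281422]
button_top [0.59135175 0.02791129 0.08171373] h of depth pt 0.012980422627266787
[(array([259.18, 151.41]), np.int32(283)), (array([373.2 , 150.48]), np.int32(285))]
marks [0.64450905 0.06835915 0.09421148] [ 0.65120321 -0.00156242  0.09415129] yaw 5.468718522231791
up dist 0.05671858660622258 8.778345133978733e-05
x [0.90216242 0.08600739 0.42273596] y [-9.53022520e-02  9.95448013e-01  8.56862550e-04]
shoulder -0.003173273787699246 0.049169416967544004 282
shoulder -0.0032247517968622746 -0.04945236764531108 289
seat [0.59093101 0.02787023 0.08261998]
```

Emit:
{"op": "play_rows", "data": {"commands": [[-0.008, -0.0034, 0.025, -0.5], [0, 0, 0.03, 0], [0, 0, 0.03, 0], [0, 0, 0.02, 0], [0, 0, 0, 0], [0, 0, 0, 0]]}}

```text
t: 2.9
eef_pos: [0.5771, 0.027, 0.2606]
tool_rot: [0.0, 0.999, 0.048, 0.0]
contact_force: [0.2, 0.1, 0.8]
gripper_width: -0.003
```

Emit:
{"op": "play_rows", "data": {"commands": [[0.001, 0, 0.0025, 0], [0.001, 0, 0.0025, 0], [0.001, 0, 0.002, 0], [0, 0, 0, 0], [0, 0, 0, 0]]}}

```text
t: 3.4
eef_pos: [0.5801, 0.0284, 0.253]
tool_rot: [0.0, 0.999, 0.048, 0.0]
contact_force: [1.2, -0.1, 1.8]
gripper_width: -0.004
```

```bash
python3 - <<'E'
from h import *
f,d,K,M=cam('wrist'); cv2.imwrite('pics/w2.png',f); np.savez('w2.npz',f=f,d=d,K=K,M=M)
o=sensors.get_obs(); print(o['t'],o['eef_pos'],o['tool_rot'],o['contact_force'],o['gripper_width'])
f,d,K,M=cam('scene');cv2.imwrite('pics/s2.png',cv2.resize(f[180:340,260:440],None,fx=4,fy=3.7))
E
```

```text
3.45 [0.58009844 0.02843536 0.25300342] [2.98357686e-05 9.98830742e-01 4.83429143e-02 3.32072749e-04] [ 0.35540107 -0.49402358  0.92666661] 0.001265170145348696
```

View pics/w2.png

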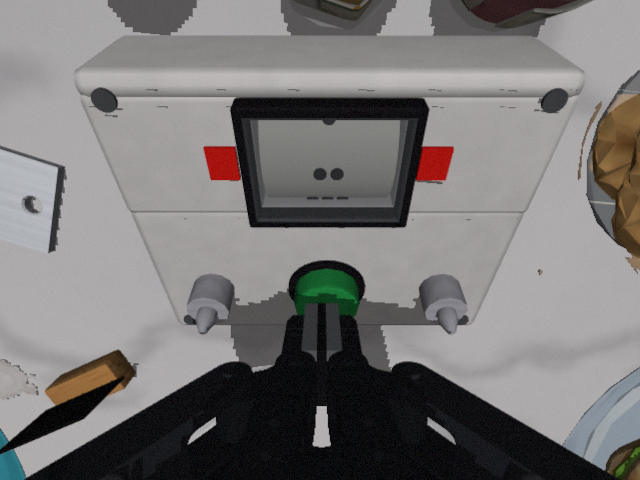

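View pics/s2.png

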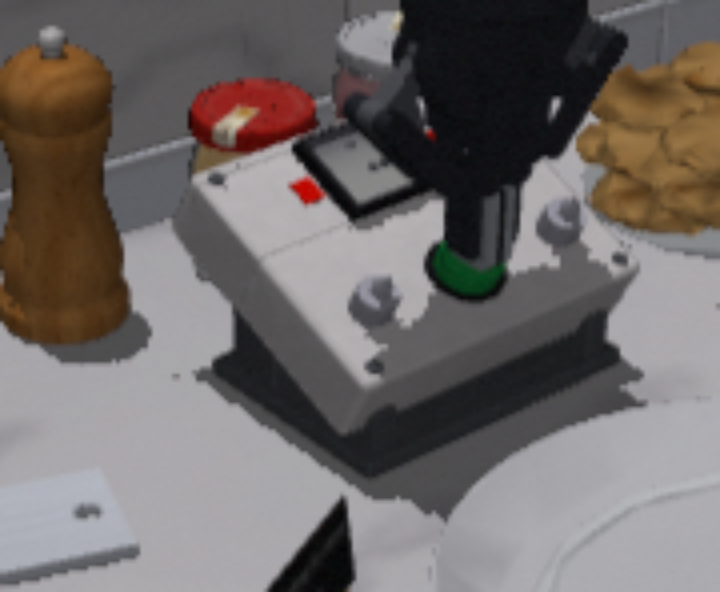

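The fingers are centred and just touching the button. Now the first stroke.

Emit:
{"op": "play_rows", "data": {"commands": [[0.0008, 0, 0.002, 0], [0.0009, 0, 0.002, 0], [0.0009, 0, 0.002, 0], [0.0009, 0, 0.002, 0], [0.0008, 0, 0.0015, 0], [0, 0, 0, 0], [0, 0, 0, 0]]}}

```text
t: 4.2
eef_pos: [0.5842, 0.0289, 0.244]
tool_rot: [0.0, 0.999, 0.048, 0.0]
contact_force: [-3.2, -0.6, 11.9]
gripper_width: -0.001
```

Emit:
{"op": "play_rows", "data": {"commands": [[0.0003, 0, 0.001, 0], [0.0003, 0, 0.001, 0], [0, 0, 0, 0]]}}

```text
t: 4.5
eef_pos: [0.5846, 0.029, 0.2435]
tool_rot: [0.001, 0.999, 0.048, -0.0]
contact_force: [-9.2, -1.2, 27.1]
gripper_width: 0.001
```

```bash
python3 - <<'E'
from h import *
f,d,K,M=cam('wrist'); cv2.imwrite('pics/w3.png',f)
o=sensors.get_obs(); print(o['t'],o['eef_pos'],o['contact_force'],o['gripper_width'])
E
```

```text
4.55 [0.58455936 0.02906074 0.24351278] [-9.11833692 -1.96308163 27.28231061] -0.0009029121694354896
```

View pics/w3.png

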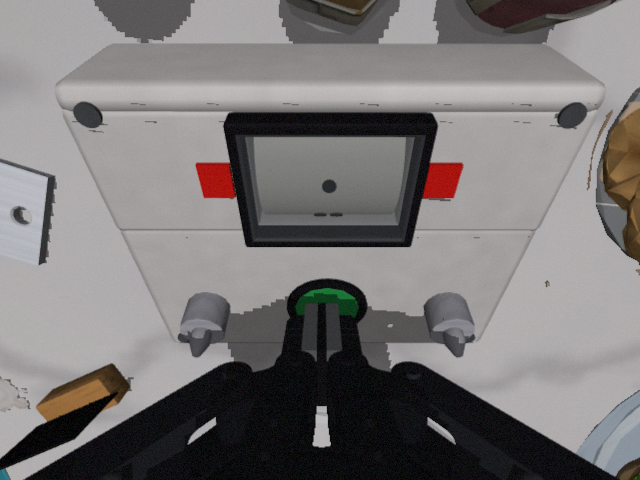

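Stroke one bottomed out at 27 N, and the drum now shows one dot. I'll release fully and press again.

Emit:
{"op": "play_rows", "data": {"commands": [[-0.001, 0, -0.003, 0], [-0.0012, 0, -0.003, 0], [-0.0013, 0, -0.003, 0], [-0.0013, 0, -0.003, 0], [-0.0012, 0, -0.003, 0], [0, 0, 0, 0], [0, 0, 0, 0], [0, 0, 0, 0]]}}

```text
t: 5.35
eef_pos: [0.5787, 0.0283, 0.2559]
tool_rot: [0.0, 0.999, 0.048, -0.0]
contact_force: [-0.4, -0.1, 0.3]
gripper_width: -0.0
```

```bash
python3 - <<'E'
from h import *
f,d,K,M=cam('wrist'); cv2.imwrite('pics/w4.png',f)
o=sensors.get_obs(); print(o['t'],o['eef_pos'],o['contact_force'],o['gripper_width'])
E
```

```text
5.4 [0.57869533 0.02827895 0.25590715] [-0.14140923 -0.06056354 -0.14247383] -0.003296637340966294
```

View pics/w4.png

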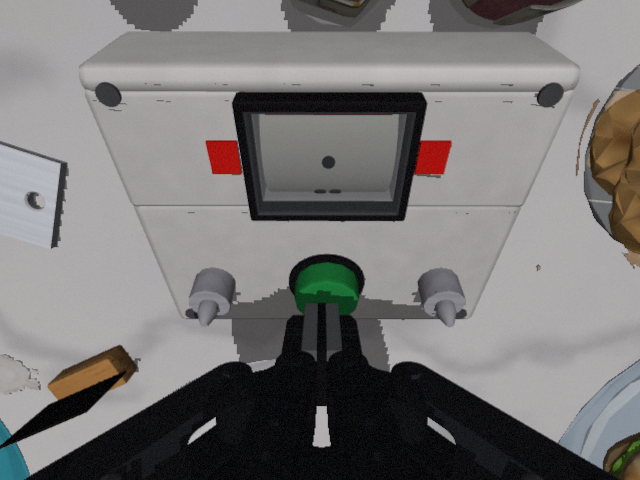

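The button is fully back up, and one dot stands at row 161 with the marks at 157. Second stroke.

Emit:
{"op": "play_rows", "data": {"commands": [[0.0012, 0, 0.003, 0], [0.0012, 0, 0.003, 0], [0.0012, 0, 0.003, 0], [0.0012, 0, 0.003, 0], [0.0006, 0, 0.0015, 0], [0.0004, 0, 0.001, 0], [0, 0, 0, 0], [0, 0, 0, 0]]}}

```text
t: 6.2
eef_pos: [0.5845, 0.029, 0.2437]
tool_rot: [0.0, 0.999, 0.048, -0.0]
contact_force: [-9.2, -1.0, 22.3]
gripper_width: -0.001
```

Emit:
{"op": "play_rows", "data": {"commands": [[-0.001, 0, -0.003, 0], [-0.0012, 0, -0.003, 0], [-0.0013, 0, -0.003, 0], [-0.0013, 0, -0.003, 0], [-0.0012, 0, -0.003, 0], [0, 0, -0.01, 0], [0, 0, -0.02, 0], [0, 0, -0.03, 0], [0, 0, -0.03, 0], [0, 0, 0, 0], [0, 0, 0, 0], [0, 0, 0, 0]]}}

```text
t: 7.4
eef_pos: [0.5781, 0.0282, 0.346]
tool_rot: [0.0, 0.999, 0.048, -0.001]
contact_force: [-0.5, -0.1, -0.2]
gripper_width: 0.0
```

```bash
python3 - <<'E'
from h import *
f,d,K,M=cam('wrist'); cv2.imwrite('pics/w5.png',f); np.savez('w5.npz',f=f,d=d,K=K,M=M)
o=sensors.get_obs(); print(o['t'],o['eef_pos'],o['contact_force'],o['gripper_width'])
E
```

```text
7.45 [0.57810236 0.02811864 0.34565778] [ 0.66372343 -0.82915767  0.18797748] 0.00325606764867616
```

View pics/w5.png

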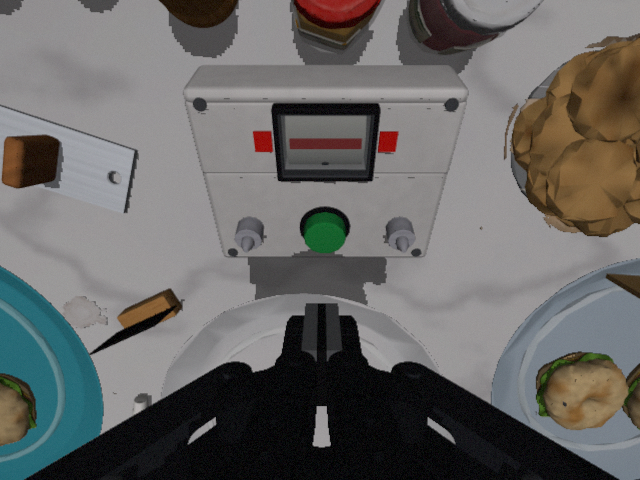

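The red bar is now level with the marks (row 143 against 141) and the button is up. Next I move over the plate, turning into line with it.

Emit:
{"op": "play_rows", "data": {"commands": [[0.0087, -0.0438, 0, 0], [0.0087, -0.0438, 0, 0], [0.0087, -0.0438, 0, 0], [0.0087, -0.0438, 0, 0], [0.0087, -0.0438, 0, 0], [0, 0, 0, 6.2], [0, 0, 0, 6.2], [0, 0, 0, 6.2], [0, 0, 0, 0], [0, 0, 0, 0], [0, 0, 0, 0]], "claw": 0.06}}

```text
t: 8.55
eef_pos: [0.6007, 0.2503, 0.3462]
tool_rot: [0.0, 0.994, -0.113, -0.0]
contact_force: [-0.7, -0.2, -0.5]
gripper_width: 0.703
```

```bash
python3 - <<'E'
from h import *; from m2 import blob
f,d,K,M=cam('wrist'); cv2.imwrite('pics/w6.png',f); np.savez('w6.npz',f=f,d=d,K=K,M=M)
o=sensors.get_obs(); print(o['t'],o['eef_pos'],o['tool_rot'],o['contact_force'],o['gripper_width'])
P=cloud(d,K,M)
m=((P[...,2]>.0035)&(P[...,2]<.012)&(P[...,0]>.55)&(P[...,0]<.68)&(P[...,1]>.16)&(P[...,1]<.33)).astype(np.uint8)
n_,l,st,ce=cv2.connectedComponentsWithStats(m); i=1+st[1:,4].argmax(); pp=P[l==i]
print(cv2.minAreaRect((pp[:,:2]*1000).astype(np.float32)),st[i],np.median(pp[:,2]))
g=P[(P[...,2]>.04)&(P[...,2]<.055)&(abs(P[...,0]-.609)<.04)&(abs(P[...,1]-.248)<.04)]
print('grip top',cv2.minAreaRect((g[:,:2]*1000).astype(np.float32)),len(g),np.median(g[:,2]))
E
```

```text
8.6 [0.60075982 0.25029632 0.34638429] [ 8.81481759e-05  9.93589671e-01 -1.13046466e-01 -2.34294039e-04] [ 0.33510326 -0.42764138  0.05276017] 0.7038108775518258
((610.165283203125, 248.44134521484375), (124.23129272460938, 54.3640022277832), 77.02864837646484) [ 246  178  152   64 8346] 0.006096656231383307
grip top ((610.5071411132812, 248.11843872070312), (13.356179237365723, 35.534637451171875), 76.69235229492188) 867 0.047542748108593214
```

View pics/w6.png

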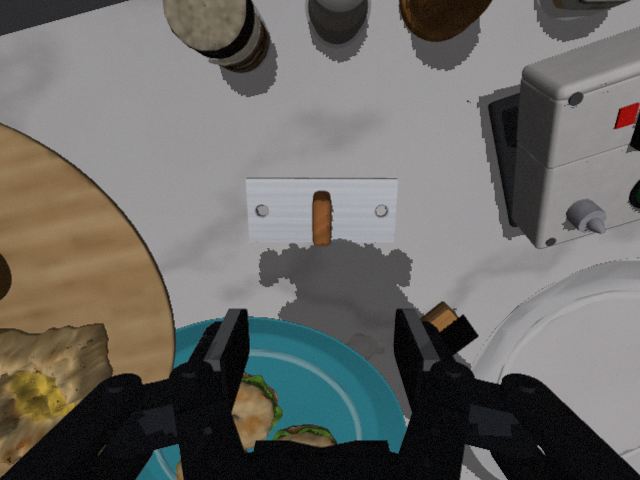

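The plate is square in the tool frame, its grip centred at (321,215). I descend and grasp 6 mm uphill of the grip's centre.

Emit:
{"op": "play_rows", "data": {"commands": [[0.0156, 0, 0.02, 0], [0, 0, 0.04, 0], [0, 0, 0.04, 0], [0, 0, 0.035, 0], [0, 0, 0.024, 0], [0, 0, 0, 0], [0, 0, 0, 0]]}}

```text
t: 9.3
eef_pos: [0.6162, 0.247, 0.188]
tool_rot: [-0.0, 0.994, -0.114, -0.0]
contact_force: [0.2, 0.9, 0.1]
gripper_width: 0.704
```

Emit:
{"op": "play_rows", "data": {"commands": [[0, 0, 0, 0], [0, 0, 0, 0], [0, 0, 0, 0], [0, 0, 0, 0], [0, 0, 0, 0], [0, 0, 0, 0], [0, 0, 0, 0]], "claw": 0, "force": 20}}

```text
t: 10.0
eef_pos: [0.6165, 0.2472, 0.1891]
tool_rot: [-0.0, 0.994, -0.114, 0.001]
contact_force: [-0.8, -1.4, 7.8]
gripper_width: 0.157
```

Emit:
{"op": "play_rows", "data": {"commands": [[0, 0, -0.01, 0], [0, 0, -0.02, 0], [0, 0, -0.03, 0], [0, 0, -0.04, 0], [0, 0, -0.04, 0], [0, 0, 0, 0], [0, 0, 0, 0], [0, 0, 0, 0]]}}

```text
t: 10.8
eef_pos: [0.6154, 0.2465, 0.3265]
tool_rot: [0.001, 0.994, -0.114, -0.001]
contact_force: [0.4, -0.3, -1.2]
gripper_width: 0.163
```

```bash
python3 - <<'E'
from h import *
f,d,K,M=cam('wrist'); cv2.imwrite('pics/w7.png',f); np.savez('w7.npz',f=f,d=d,K=K,M=M)
o=sensors.get_obs(); print(o['t'],o['eef_pos'],o['tool_rot'],o['contact_force'],o['gripper_width'])
f2,d2,K2,M2=cam('scene'); cv2.imwrite('pics/s7.png',f2); np.savez('s7.npz',f=f2,d=d2,K=K2,M=M2)
E
```

```text
10.85 [0.61533029 0.24649823 0.32610259] [ 8.75027538e-04  9.93512177e-01 -1.13715234e-01 -1.27847851e-03] [-0.4511357  -0.17824873 -1.83102033] 0.15927742703812803
```

View pics/w7.png

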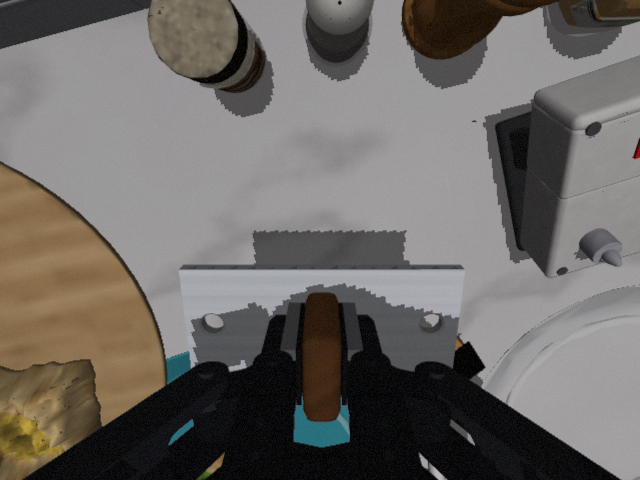

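View pics/s7.png

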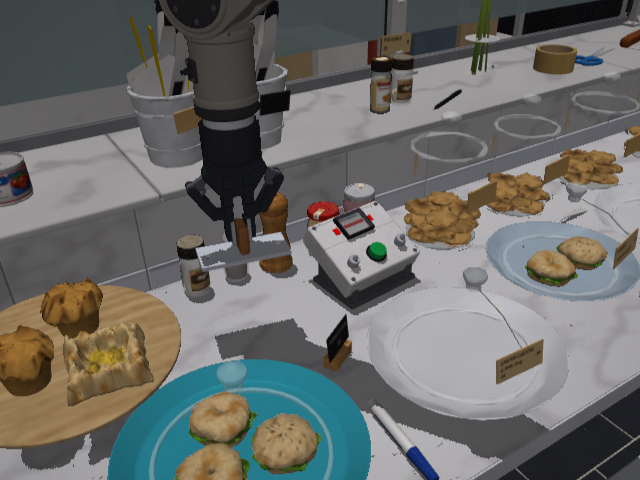

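Grasped; it may have swung. I measure the plate's tilt from the wrist depth.

```bash
cat > tilt.py <<'E'
from h import *; import sys
from scipy.spatial.transform import Rotation as R
def run(f,d,K,M,ee,tr):
    P=cloud(d,K,M); w,x,y,z=tr; T=R.from_quat([x,y,z,w]).as_matrix()
    Q=(P-ee)@T    # tool coords
    hsv=cv2.cvtColor(f,cv2.COLOR_BGR2HSV)
    yy=abs(Q[...,1])
    m=(yy>.03)&(yy<.064)&(Q[...,2]>.14)&(Q[...,2]<.2)&(Q[...,0]>-.045)&(Q[...,0]<.05)&(hsv[...,2]>60)
    q=Q[m]
    w=np.ones(len(q),bool)
    for i in range(12):
        c=q[w].mean(0); n=np.linalg.svd(q[w]-c)[2][2]; n*=-np.sign(n[2]); r=(q-c)@n; w=abs(r)<max(.0012,.008-.001*i)
    print('n tool',n.round(4),'pitch deg (want 25)',np.degrees(np.arctan2(-n[0],-n[2])),'roll',np.degrees(np.arctan2(n[1],-n[2])),w.sum(),len(w))
    # edges in plane coords
    q=Q[(abs((Q-c)@n)<.002)&(yy<.07)]; 
    # in-plane axes
    ex=np.array([1,0,0])-n*n[0]; ex/=np.linalg.norm(ex); ey=np.cross(n,ex)
    a=(q@ex); b=(q@ey); print('uphill edge x',np.percentile(a[abs(b)>.03],99.7),'y range',b.min(),b.max())
    rx=(cv2.minAreaRect(np.stack([a,b],1).astype(np.float32)*1000)); print(rx)
    # reconstruct underside centre in tool coords
    xe=np.percentile(a[(abs(b)>.03)],99.5); yc=(b.min()+b.max())/2
    top=ex*(xe-.027)+ey*yc+n*(c@n); un=top-n*.006
    print('cover_under tool',un.round(4),'world',(T@un+ee).round(4),'n world',(T@n).round(4))
    return un,n
if __name__=='__main__':
    z=np.load(sys.argv[1]); f,d,K,M=[z[k] for k in 'fdKM']; ee=np.array(eval(sys.argv[2])); tr=np.array(eval(sys.argv[3])); run(f,d,K,M,ee,tr)
E
python3 tilt.py w7.npz [0.61533029,0.24649823,0.32610259] [8.75027538e-04,9.93512177e-01,-1.13715234e-01,-1.27847851e-03]
```

```text
n tool [ 0.002  0.    -1.   ] pitch deg (want 25) -0.11695501586530428 roll 0.0011833696092527404 12500 13622
uphill edge x 0.020932505451511107 y range -0.06166810341462238 0.06310929043665484
((-5.290103912353516, 0.7274169921875), (53.35105514526367, 124.75971984863281), 0.09641509503126144)
cover_under tool [-0.0065 -0.0007  0.1885] world [0.6086 0.2484 0.1376] n world [0.0047 0.001  1.    ]
```

The plate is still level in the grip. The tool cannot tilt, so I'll rotate the plate in the grip by pressing its uphill edge on the bare lower margin of the tally face. First I measure that margin.

```bash
cat > frame.py <<'E'
from h import *; from m2 import blob
def fit(name,reds,roi):
    z=np.load(name); f,d,K,M=[z[k] for k in 'fdKM']; P=cloud(d,K,M)
    q=P[roi[1]:roi[3],roi[0]:roi[2]].reshape(-1,3); w=abs(q[:,2]-.08)<.05
    for i in range(14):
        c=q[w].mean(0); n=np.linalg.svd(q[w]-c)[2][2]; n*=np.sign(n[2]); r=(q-c)@n; w=abs(r)<max(.0012,.008-.001*i)
    def onp(u,v,h):
        o,dd=ray(K,M,u,v); return o+dd*((c+n*h-o)@n)/(dd@n)
    r=[b[0] for b in blob(f,'red',reds) if b[1]>100]; r=sorted(r,key=lambda t:t[0]); a,e=onp(*r[0],.0003),onp(*r[-1],.0003)
    y=a-e; y/=np.linalg.norm(y); y-=n*(n@y); y/=np.linalg.norm(y); x=np.cross(y,n)
    b=(a+e)/2-.063*x+.0127*n
    print(name,'n',n.round(4),'yaw',np.degrees(np.arctan2(-y[0],y[1])).round(2),'slope',np.degrees(np.arccos(n[2])).round(2),'btn',b.round(4),'seat',(b+.001*n).round(4))
    S=(P-(b-.013*n))@np.stack([x,y,n],1)
    return S,f,(x,y,n,b)
if __name__=='__main__':
    for a in [('w1.npz',(240,130,395,170),(200,120,430,250)),('w5.npz',(245,125,410,160),(205,110,440,250))]:
        S,f,_=fit(*a)
        m=abs(S[...,2])<.0015; m&=(abs(S[...,1])<.08)&(abs(S[...,0])<.13)
        for lo,hi in [(-.07,-.062),(-.035,-.02),(.02,.035),(.062,.07)]:
            s=S[m&(S[...,1]>lo)&(S[...,1]<hi)]; print(lo,'x range',s[:,0].min().round(4),s[:,0].max().round(4))
        print('y',S[m][:,1].min(),S[m][:,1].max())
        sh=(abs(S[...,2]-.014)<.0012)
        for sg in (1,-1):
            s=S[sh&(abs(S[...,1]-sg*.05)<.012)&(abs(S[...,0])<.012)]; print('shoulder',s.mean(0),s[:,0].min(),s[:,0].max(),s[:,1].min(),s[:,1].max())
        bt=S[(abs(S[...,2]-.013)<.0012)&(abs(S[...,1])<.016)&(abs(S[...,0])<.02)]; print('btn',bt.mean(0),bt.min(0),bt.max(0))
E
python3 frame.py
```

```text
bash:   998 Killed                     python3 frame.py
```

```bash
python3 frame.py
```

```text
w1.npz n [-0.4213 -0.0411  0.906 ] yaw 5.47 slope 25.04 btn [0.5857 0.0275 0.0791] seat [0.5853 0.0274 0.08  ]
-0.07 x range -0.1263 0.0922
-0.035 x range -0.0302 0.092
0.02 x range -0.1256 0.093
0.062 x range -0.1299 0.0917
y -0.07445613148689266 0.07996095589742828
shoulder [0.00298256 0.04907634 0.01395166] -0.0074305056387325395 0.010213394224187823 0.041041977651050526 0.058087998188878005
shoulder [ 0.00276844 -0.04953375  0.01397886] -0.007971139819287222 0.010045294447640312 -0.05870212065523902 -0.04104002584703034
btn [ 1.60513053e-03 -6.63621691e-05  1.29685764e-02] [-0.01216078 -0.01373632  0.01182248] [0.01449797 0.01313563 0.01416435]
w5.npz n [-0.4213 -0.041   0.906 ] yaw 5.55 slope 25.04 btn [0.5855 0.0275 0.079 ] seat [0.5851 0.0275 0.0799]
-0.07 x range -0.0296 0.0925
-0.035 x range -0.0297 0.0924
0.02 x range -0.1212 0.0926
0.062 x range -0.1297 0.0918
y -0.07445841574605412 0.07998812671308224
shoulder [0.00305624 0.04932076 0.01401088] -0.007798064609349331 0.010163745849894736 0.040927967148930405 0.05820170830563723
shoulder [ 0.00279934 -0.04951991  0.01397285] -0.00809547058683153 0.009878058812305133 -0.05906833104456325 -0.041377873223073534
btn [ 0.00172113 -0.00014721  0.01294149] [-0.01248694 -0.01350068  0.01182999] [0.01453219 0.01332875 0.01416785]
```

Emit:
{"op": "play_rows", "data": {"commands": [[0, 0, 0, -6.2], [0, 0, 0, -6.2], [0, 0, 0, -6.1], [-0.01385, 0.03585, 0, 0], [-0.01385, 0.03585, 0, 0], [-0.01385, 0.03585, 0, 0], [-0.01385, 0.03585, 0, 0], [-0.01385, 0.03585, 0, 0], [-0.01385, 0.03585, 0, 0], [0, 0, 0.02, 0], [0, 0, 0.03, 0], [0, 0, 0.02, 0], [0, 0, 0, 0], [0, 0, 0, 0], [0, 0, 0, 0]]}}

```text
t: 12.4
eef_pos: [0.5537, 0.0251, 0.2583]
tool_rot: [0.0, 0.999, 0.047, -0.0]
contact_force: [-1.1, 0.2, -1.4]
gripper_width: 0.157
```

```bash
python3 - <<'E'
from h import *; from tilt import run
o=sensors.get_obs(); f,d,K,M=cam('wrist'); cv2.imwrite('pics/w8.png',f)
print(o['t'],o['eef_pos'],o['tool_rot'],o['contact_force'],o['gripper_width'])
run(f,d,K,M,o['eef_pos'],o['tool_rot'])
E
```

```text
12.4 [0.55365962 0.02511434 0.25829218] [ 1.28561706e-05  9.98871252e-01  4.74996337e-02 -8.36887910e-05] [-1.14242671  0.19816498 -1.37906082] 0.15706720930488266
n tool [ 1.440e-02 -1.000e-04 -9.999e-01] pitch deg (want 25) -0.8272367973658457 roll -0.005711434758470491 12752 22782
uphill edge x 0.061035684629318826 y range -0.06994100668828003 0.0699443920607435
((16.881877899169922, -0.27234649658203125), (92.29907989501953, 139.86253356933594), 0.41588935256004333)
cover_under tool [0.0309 0.     0.1895] world [0.5844 0.028  0.0688] n world [0.0145 0.0015 0.9999]
```

View pics/w8.png

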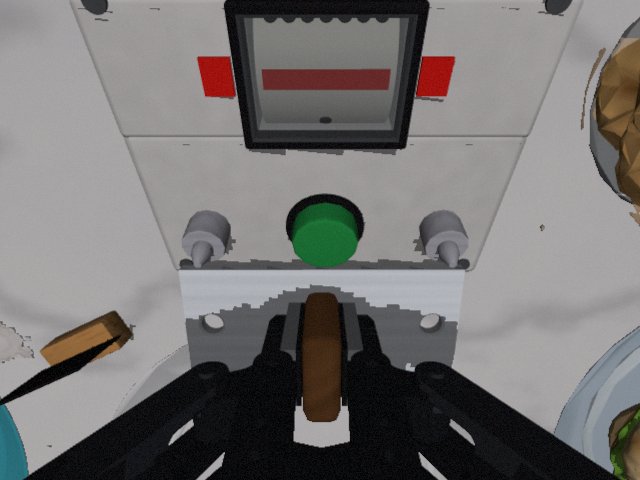

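The plate edge sits just downhill of the button, parallel to the face. I lower to contact and roll it by the arc.

Emit:
{"op": "play_rows", "data": {"commands": [[0, 0, 0.004, 0], [0, 0, 0.004, 0], [0, 0, 0.0025, 0], [-0.0014, 0, 0.001, 0], [-0.0014, 0, 0.001, 0], [-0.0014, 0, 0.001, 0], [-0.0014, 0, 0.0012, 0], [0, 0, 0, 0], [0, 0, 0, 0]]}}

```text
t: 13.35
eef_pos: [0.5499, 0.0246, 0.2451]
tool_rot: [-0.0, 0.999, 0.047, 0.003]
contact_force: [-0.8, -0.7, 10.6]
gripper_width: 0.161
```

```bash
sed -i 's/(Q\[...,0\]>-.045)&(Q\[...,0\]<.05)/(Q[...,0]>-.045)\&(Q[...,0]<.0)/' tilt.py; python3 - <<'E'
from h import *; from tilt import run
o=sensors.get_obs(); f,d,K,M=cam('wrist'); cv2.imwrite('pics/w9.png',f)
print(o['t'],o['eef_pos'],o['tool_rot'],o['contact_force'],o['gripper_width'])
run(f,d,K,M,o['eef_pos'],o['tool_rot'])
E
```

```text
13.35 [0.54991675 0.02458539 0.24510388] [-5.56413446e-05  9.98871821e-01  4.73900045e-02  3.04457331e-03] [-0.75388479 -0.71386227 10.57458328] 0.16143739877598623
n tool [-9.320e-02  4.000e-04 -9.957e-01] pitch deg (want 25) 5.345681424510688 roll 0.0226259953654539 6363 6770
uphill edge x 0.029670372598788197 y range -0.0700266609899793 0.06990207631610637
((-7.572166442871094, -0.02400970458984375), (139.9285125732422, 81.08560180664062), 89.91826629638672)
cover_under tool [ 0.0195 -0.      0.1864] world [0.5704 0.0265 0.0589] n world [-0.0988 -0.0096  0.9951]
```

View pics/w9.png

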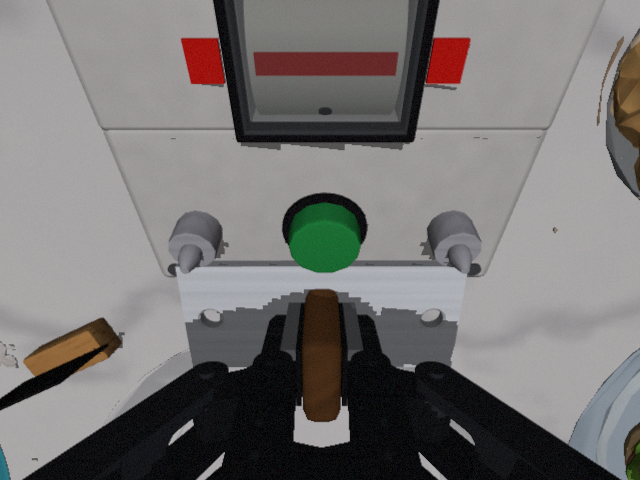

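Pressing works: 5.3° at 10.6 N, with the edge clear of the button. I continue the arc.

Emit:
{"op": "play_rows", "data": {"commands": [[-0.0014, 0, 0.0012, 0], [-0.0013, 0, 0.0012, 0], [-0.0012, 0, 0.0012, 0], [-0.0012, 0, 0.0012, 0], [-0.0012, 0, 0.0013, 0], [0, 0, 0, 0], [0, 0, 0, 0]]}}

```text
t: 14.1
eef_pos: [0.5435, 0.024, 0.2385]
tool_rot: [-0.0, 0.999, 0.047, 0.003]
contact_force: [0.8, -0.8, 6.7]
gripper_width: 0.162
```

```bash
python3 - <<'E'
from h import *; from tilt import run
o=sensors.get_obs(); f,d,K,M=cam('wrist'); cv2.imwrite('pics/w10.png',f)
print(o['t'],o['eef_pos'],o['tool_rot'],o['contact_force'],o['gripper_width'])
run(f,d,K,M,o['eef_pos'],o['tool_rot'])
E
```

```text
14.1 [0.54352219 0.02399462 0.23852384] [-1.58529340e-04  9.98873297e-01  4.73759743e-02  2.76212545e-03] [ 0.76413862 -0.75174786  6.73539547] 0.1623307852114707
n tool [-0.2848  0.0011 -0.9586] pitch deg (want 25) 16.54493666850548 roll 0.06579853530383875 5037 5309
uphill edge x 0.03952828552105615 y range -0.07018180345205101 0.06981710290181299
((-14.592475891113281, -0.15139007568359375), (140.0184326171875, 126.27198028564453), 89.94950866699219)
cover_under tool [ 0.0623 -0.      0.1698] world [0.6065 0.03   0.0691] n world [-0.2887 -0.0286  0.957 ]
```

View pics/w10.png

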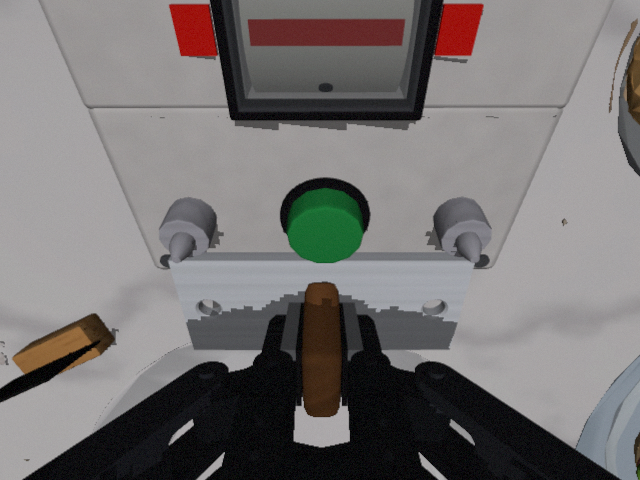

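Emit:
{"op": "play_rows", "data": {"commands": [[-0.0011, 0, 0.0013, 0], [-0.001, 0, 0.0013, 0], [-0.001, 0, 0.0013, 0], [-0.001, 0, 0.0013, 0], [0, 0, 0, 0], [0, 0, 0, 0]]}}

```text
t: 14.75
eef_pos: [0.5393, 0.0237, 0.2331]
tool_rot: [-0.0, 0.999, 0.047, 0.002]
contact_force: [1.2, -0.1, 6.6]
gripper_width: 0.16
```

```bash
python3 - <<'E'
from h import *; from tilt import run
o=sensors.get_obs(); f,d,K,M=cam('wrist'); cv2.imwrite('pics/w11.png',f)
print(o['t'],o['eef_pos'],o['tool_rot'],o['contact_force'],o['gripper_width'])
run(f,d,K,M,o['eef_pos'],o['tool_rot'])
E
```

```text
14.75 [0.53929121 0.0236547  0.23313255] [-1.84431096e-04  9.98873163e-01  4.73933199e-02  2.49881824e-03] [ 1.16021611 -0.07246883  6.56801352] 0.16017000725025557
n tool [-0.4207  0.001  -0.9072] pitch deg (want 25) 24.881288933828824 roll 0.06305611310799596 3452 3461
uphill edge x -0.013999477429523616 y range -0.062179161183442556 0.06280420543182397
((-68.51151275634766, 0.30941009521484375), (221.8032989501953, 124.9879379272461), 0.01793823204934597)
cover_under tool [ 0.035  -0.0005  0.1733] world [0.575  0.0276 0.06  ] n world [-0.4233 -0.0414  0.9051]
```

View pics/w11.png

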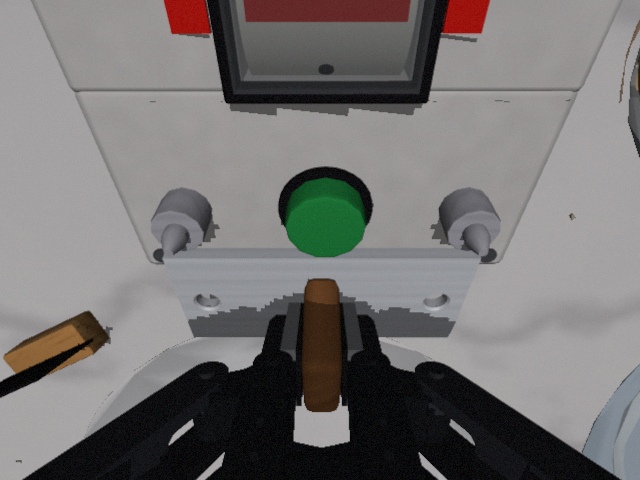

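The tilt is 24.9°, as wanted. I lift clear and measure the plate in the tool frame.

Emit:
{"op": "play_rows", "data": {"commands": [[-0.001, 0, -0.003, 0], [-0.002, 0, -0.007, 0], [0, 0, -0.015, 0], [0, 0, -0.02, 0], [0, 0, -0.02, 0], [0, 0, 0, 0], [0, 0, 0, 0], [0, 0, 0, 0]]}}

```text
t: 15.6
eef_pos: [0.5342, 0.023, 0.2961]
tool_rot: [0.0, 0.999, 0.047, -0.001]
contact_force: [-1.1, 0.1, -0.6]
gripper_width: 0.16
```

```bash
python3 - <<'E'
from h import *; from tilt import run
o=sensors.get_obs(); f,d,K,M=cam('wrist'); cv2.imwrite('pics/w12.png',f); np.savez('w12.npz',f=f,d=d,K=K,M=M)
print(o['t'],o['eef_pos'],o['tool_rot'],o['contact_force'],o['gripper_width'])
un,n=run(f,d,K,M,o['eef_pos'],o['tool_rot'])
f,d,K,M=cam('scene'); cv2.imwrite('pics/s12.png',cv2.resize(f[150:330,240:450],None,fx=3.6,fy=3.3))
E
```

```text
15.6 [0.53424832 0.02299199 0.29609405] [ 8.43545375e-05  9.98873942e-01  4.74390671e-02 -6.12354146e-04] [-1.09600489  0.12479502 -0.62612853] 0.16040720855372093
n tool [-4.189e-01  7.000e-04 -9.080e-01] pitch deg (want 25) 24.76826663714827 roll 0.047173441900106 3569 3577
uphill edge x -0.04215617141686701 y range -0.06209933759509265 0.06266114808452514
((-69.92008972167969, 0.28170013427734375), (56.76937484741211, 124.75914001464844), 0.00970084685832262)
cover_under tool [ 0.0091 -0.0004  0.1853] world [0.5431 0.0242 0.1108] n world [-0.4159 -0.0402  0.9085]
```

View pics/w12.png

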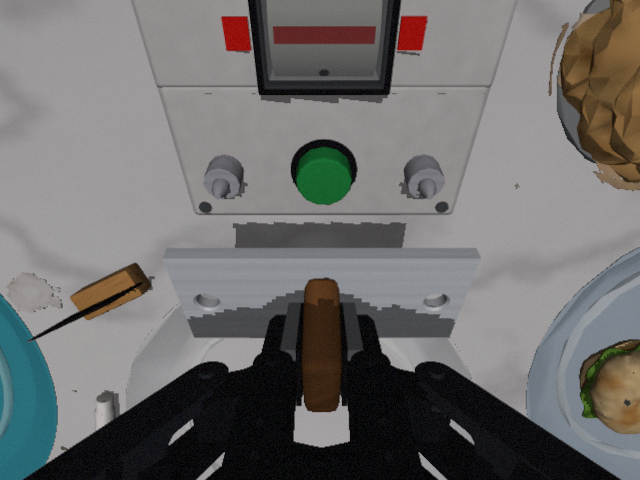

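View pics/s12.png

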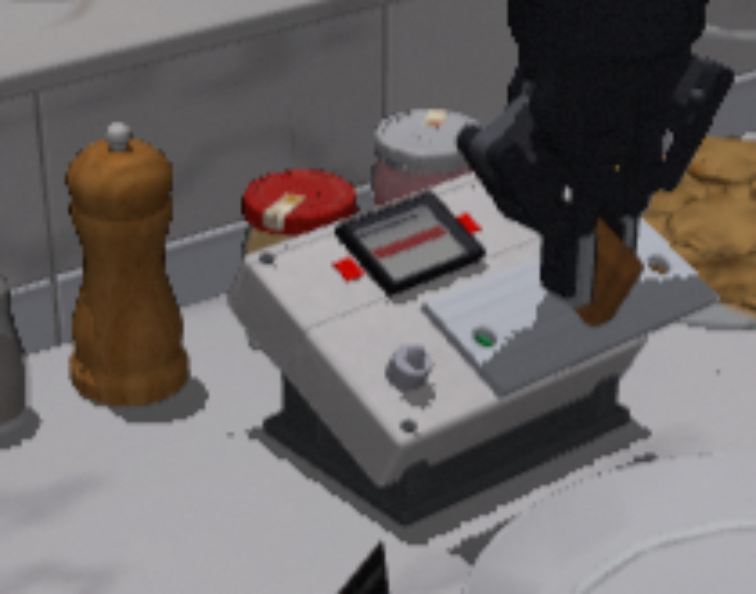

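```bash
cat > rel.py <<'E'
from h import *; from frame import fit; import sys
from scipy.spatial.transform import Rotation as R
def holes(name,ee,tr,boxes):
    z=np.load(name); f,d,K,M=[z[k] for k in 'fdKM']; P=cloud(d,K,M); w,x,y,zz=tr; T=R.from_quat([x,y,zz,w]).as_matrix(); Q=(P-ee)@T
    yy=abs(Q[...,1]); m=(yy>.03)&(yy<.06)&(Q[...,2]>.14)&(Q[...,2]<.2)&(Q[...,0]>-.045)&(Q[...,0]<.0+.025); q=Q[m]; w=np.ones(len(q),bool)
    for i in range(12):
        c=q[w].mean(0); n=np.linalg.svd(q[w]-c,full_matrices=False)[2][2]; n*=-np.sign(n[2]); r=(q-c)@n; w=abs(r)<max(.001,.008-.001*i)
    o=(M[:3,3]-ee)@T; Rt=T.T@M[:3,:3]; Ki=np.linalg.inv(K); hs=[]
    for (a,b,e,g) in boxes:
        u,v=np.meshgrid(np.arange(a,e),np.arange(b,g)); dist=(Q[b:g,a:e]-c)@n
        mk=(abs(dist)>.0012).astype(np.uint8); nn,l,st,ce=cv2.connectedComponentsWithStats(mk); i=1+st[1:,4].argmax()
        cnt=cv2.findContours((l==i).astype(np.uint8),cv2.RETR_EXTERNAL,cv2.CHAIN_APPROX_NONE)[0][0]
        uv=np.stack([u[l==i],v[l==i],np.ones((l==i).sum())]).astype(float); dd=(Rt@Ki@uv).T; pts=o+dd*(((c-o)@n)/(dd@n))[:,None]
        print('hole px',st[i],'size mm',(np.ptp(pts,0)*1000).round(1)); hs.append((pts.max(0)+pts.min(0))/2)
    hs=np.array(hs); print('holes tool',hs.round(4).tolist(),'dist',np.linalg.norm(hs[0]-hs[1])); un=hs.mean(0)-.006*n
    print('n',n.round(4),'under',un.round(4)); return un,n,T,hs
if __name__=='__main__':
    ee=np.array([0.53424832,0.02299199,0.29609405]); tr=[8.43545375e-05,9.98873942e-01,4.74390671e-02,-6.12354146e-04]
    un,n,T,hs=holes('w12.npz',ee,tr,[(190,288,228,316),(416,288,452,316)])
    S,f,(x,y,nn,b)=fit('w12.npz',(200,5,440,60),(180,60,470,210))
    sh=(abs(S[...,2]-.014)<.0012); cs=[]
    for sg in (1,-1):
        s=S[sh&(abs(S[...,1]-sg*.05)<.012)&(abs(S[...,0])<.012)]; print('shoulder',s[:,0].min(),s[:,0].max(),s[:,1].min(),s[:,1].max()); cs.append([(s[:,0].min()+s[:,0].max())/2,(s[:,1].min()+s[:,1].max())/2])
    bt=S[(abs(S[...,2]-.013)<.0012)&(abs(S[...,1])<.016)&(abs(S[...,0])<.02)]; print('btn',bt.min(0),bt.max(0))
    cs=np.mean(cs,0); print('corr',cs)
    # cut of tips
    for sg in (1,-1):
        s=S[(S[...,2]>.0215)&(S[...,2]<.027)&(abs(S[...,1]-sg*.05)<.012)&(abs(S[...,0])<.012)]; print('tip',s.mean(0),len(s))
    for lab,k in (('marks',np.zeros(2)),('shoulder',cs)):
        seat=b+.001*nn+x*k[0]+y*k[1]; st=(seat-ee)@T; print(lab,'seat world',seat.round(4),'seat-under tool',(st-un).round(4))
    print('normal tool seat',(nn@T).round(4),'y tool',(y@T).round(4),'holeaxis',((hs[0]-hs[1])/np.linalg.norm(hs[0]-hs[1])).round(4))
E
python3 rel.py
```

```text
hole px [  6   5  24  16 248] size mm [9.4 9.9 4.3]
hole px [  8   5  24  15 244] size mm [ 8.7 10.   4. ]
holes tool [[0.0067, -0.0501, 0.1798], [0.0071, 0.049, 0.1798]] dist 0.09915971929506187
n [-4.144e-01  8.000e-04 -9.101e-01] under [ 0.0094 -0.0006  0.1853]
w12.npz n [-0.4203 -0.0409  0.9065] yaw 5.6 slope 24.98 btn [0.5859 0.0274 0.0792] seat [0.5855 0.0274 0.0801]
shoulder -0.008842262727386524 0.009695404577105519 0.0411906270695698 0.05852172618235973
shoulder -0.00848553570014469 0.009492049906991408 -0.05866227200187349 -0.040841462329286746
btn [-0.01291906 -0.0134762   0.01180726] [0.01441815 0.01356782 0.01419359]
corr [4.64914014e-04 5.21547302e-05]
tip [0.00112894 0.04959949 0.02310288] 84
tip [ 0.00093974 -0.04953472  0.02297257] 88
marks seat world [0.5855 0.0274 0.0801] seat-under tool [0.0423 0.001  0.0307]
shoulder seat world [0.5859 0.0275 0.0803] seat-under tool [0.0427 0.001  0.0305]
normal tool seat [-0.4234  0.001  -0.9059] y tool [-2.9e-03 -1.0e+00  2.0e-04] holeaxis [-3.5e-03 -1.0e+00  7.0e-04]
```

The relative measurement is clean: holes 99.2 mm apart, axes parallel, seat offset in tool axes (42.7, 1.0, 30.5) mm. I approach to 20 mm above the seat along the pin axis.

Emit:
{"op": "play_rows", "data": {"commands": [[0.01, 0.001, 0, 0], [0.014, 0, 0.004, 0], [0.0102, 0, 0.0084, 0], [0, 0, 0, 0], [0, 0, 0, 0], [0, 0, 0, 0], [0, 0, 0, 0]]}}

```text
t: 16.4
eef_pos: [0.5686, 0.0254, 0.2844]
tool_rot: [0.0, 0.999, 0.048, -0.0]
contact_force: [-0.2, -0.4, -1.4]
gripper_width: 0.163
```

```bash
python3 - <<'E'
from h import *; from rel import holes
o=sensors.get_obs(); f,d,K,M=cam('wrist'); cv2.imwrite('pics/w13.png',f); np.savez('w13.npz',f=f,d=d,K=K,M=M)
print(o['t'],o['eef_pos'],o['tool_rot'],o['contact_force'],o['gripper_width'])
un,n,T,hs=holes('w13.npz',o['eef_pos'],o['tool_rot'],[(190,288,228,316),(416,288,452,316)])
s=np.array([.5857,.02745,.0802]); print('seat-under tool',(s-o['eef_pos'])@T-un)
f,d,K,M=cam('scene'); cv2.imwrite('pics/s13.png',cv2.resize(f[150:330,240:450],None,fx=3.6,fy=3.3))
E
```

```text
16.4 [0.56857661 0.02538646 0.2844069 ] [ 5.60024920e-05  9.98870591e-01  4.75135669e-02 -2.95010792e-05] [-0.17753374 -0.40282888 -1.4322035 ] 0.16337499446184847
hole px [  6   5  24  16 244] size mm [ 9.4 10.   4.3]
hole px [  8   5  23  16 246] size mm [9.4 9.6 4.3]
holes tool [[0.0067, -0.0502, 0.1798], [0.0068, 0.0488, 0.1799]] dist 0.09902089470279031
n [-4.144e-01  8.000e-04 -9.101e-01] under [ 0.0092 -0.0007  0.1853]
seat-under tool [0.00801555 0.00026527 0.01886744]
```

View pics/w13.png

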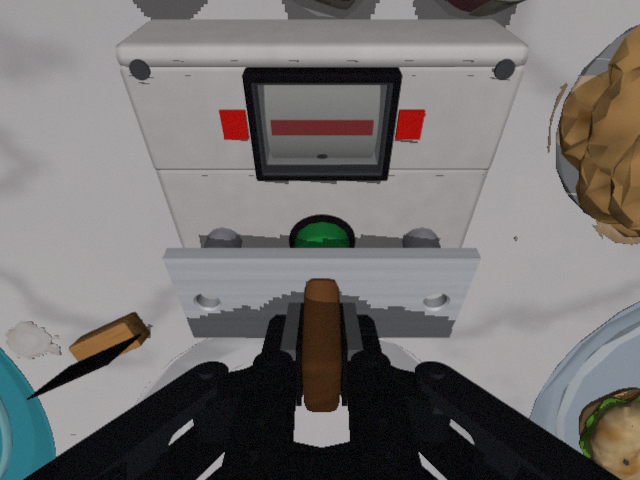

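View pics/s13.png

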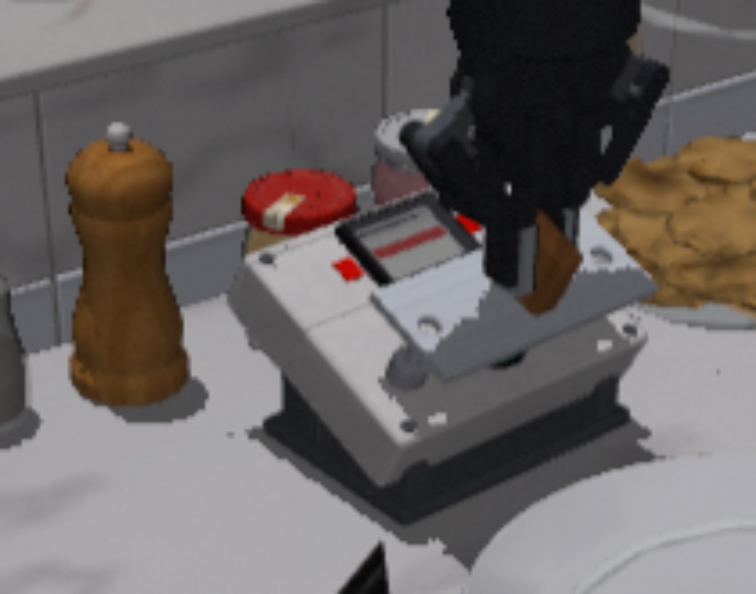

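Aligned within about 0.7 mm laterally. I insert along the pin axis.

Emit:
{"op": "play_rows", "data": {"commands": [[0.0013, 0, 0.0027, 0], [0.0013, 0, 0.0027, 0], [0.0013, 0, 0.0027, 0], [0.0012, 0, 0.0027, 0], [0, 0, 0, 0], [0, 0, 0, 0]]}}

```text
t: 17.1
eef_pos: [0.5739, 0.0259, 0.2734]
tool_rot: [-0.0, 0.999, 0.047, -0.0]
contact_force: [-0.3, -0.2, -1.8]
gripper_width: 0.163
```

```bash
python3 - <<'E'
from h import *
o=sensors.get_obs(); f,d,K,M=cam('wrist'); cv2.imwrite('pics/w14.png',f)
print(o['t'],o['eef_pos'],o['tool_rot'],o['contact_force'],o['torque'])
f,d,K,M=cam('scene'); cv2.imwrite('pics/s14.png',cv2.resize(f[150:330,240:450],None,fx=3.6,fy=3.3))
E
```

```text
17.1 [0.57391878 0.02587287 0.27335529] [-5.26375287e-06  9.98874985e-01  4.74208811e-02 -1.54454092e-04] [-0.33645282 -0.19271789 -1.78628069] [ 0.01401452  0.01006314 -0.00549499]
```

View pics/w14.png

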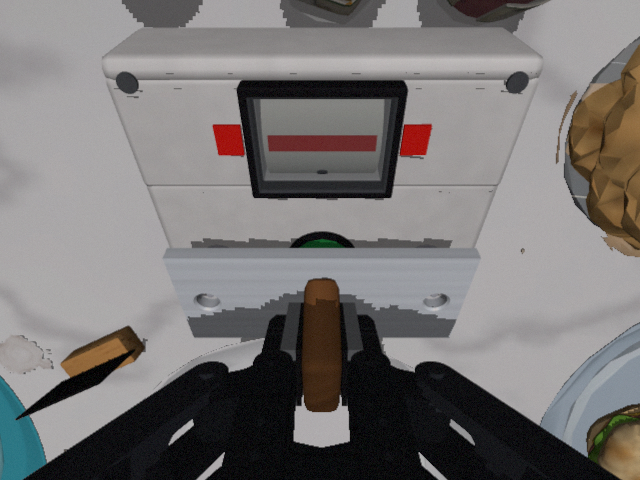

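View pics/s14.png

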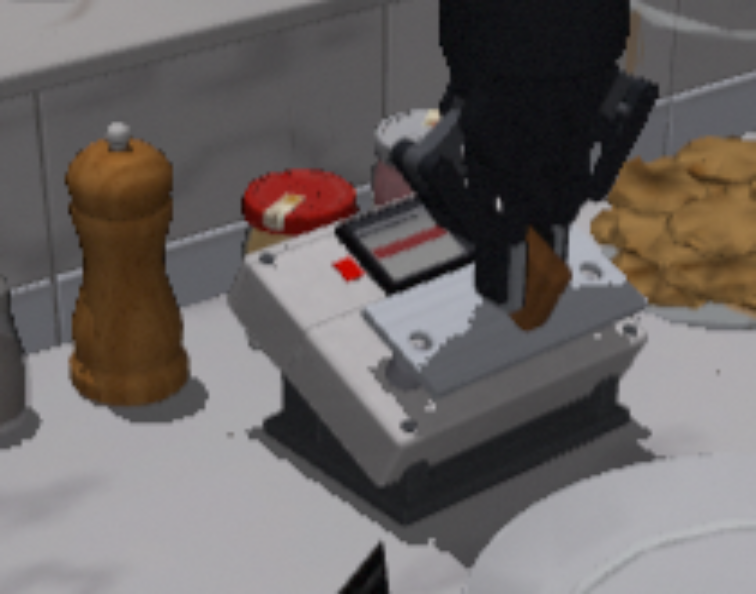

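The pin tips are inside both holes with no contact force beyond the plate's weight. I continue.

Emit:
{"op": "play_rows", "data": {"commands": [[0.0009, 0, 0.0018, 0], [0.0009, 0, 0.0018, 0], [0.0008, 0, 0.0018, 0], [0, 0, 0, 0], [0, 0, 0, 0]]}}

```text
t: 17.7
eef_pos: [0.5765, 0.0261, 0.268]
tool_rot: [-0.0, 0.999, 0.047, -0.0]
contact_force: [-0.6, -0.6, -0.4]
gripper_width: 0.161
```

Emit:
{"op": "play_rows", "data": {"commands": [[0.0005, 0, 0.001, 0], [0.0005, 0, 0.001, 0], [0, 0, 0, 0], [0, 0, 0, 0]]}}

```text
t: 18.1
eef_pos: [0.5775, 0.0262, 0.2661]
tool_rot: [0.0, 0.999, 0.047, 0.0]
contact_force: [0.6, 0.2, -1.1]
gripper_width: 0.161
```

```bash
python3 - <<'E'
from h import *
o=sensors.get_obs(); f,d,K,M=cam('wrist'); cv2.imwrite('pics/w15.png',f); np.savez('w15.npz',f=f,d=d,K=K,M=M)
print(o['t'],o['eef_pos'],o['tool_rot'],o['contact_force'],o['torque'])
from rel import holes
un,n,T,hs=holes('w15.npz',o['eef_pos'],o['tool_rot'],[(190,288,228,316),(416,288,452,316)])
print(T@un+o['eef_pos'],T@n)
E
```

```text
18.1 [0.57753925 0.02618798 0.26611814] [1.71793188e-05 9.98874170e-01 4.74382689e-02 6.02912388e-05] [ 0.61035019  0.16562837 -1.0779473 ] [ 0.04385749  0.00152026 -0.03105063]
hole px [ 12  12  13  12 106] size mm [7.1 5.9 3.2]
hole px [  8   5  25  19 188] size mm [11.3 10.4  5.2]
holes tool [[0.0036, -0.0509, 0.1813], [0.0058, 0.0492, 0.1804]] dist 0.10014189248721247
n [-4.142e-01  8.000e-04 -9.102e-01] under [ 0.0072 -0.0008  0.1863]
[0.58463106 0.02768222 0.07982904] [-0.41240031 -0.0400328   0.91012272]
```

View pics/w15.png

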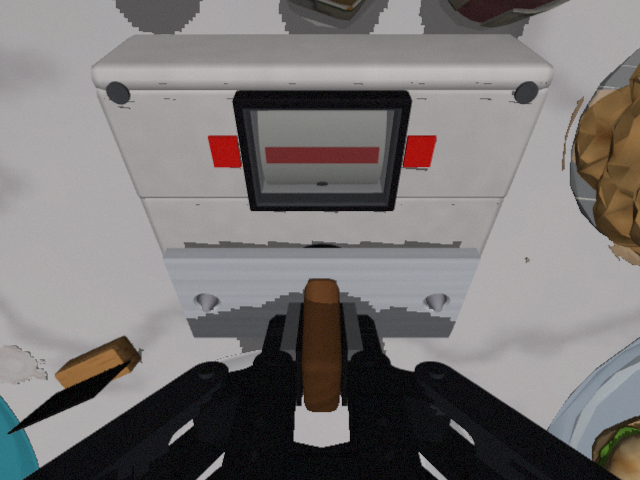

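Both pins now show through the holes. I ease down the last millimetres, watching the force.

Emit:
{"op": "play_rows", "data": {"commands": [[0, 0, 0.0007, 0], [0.0002, 0, 0.0007, 0], [0, 0, 0, 0], [0, 0, 0, 0]]}}

```text
t: 18.55
eef_pos: [0.5776, 0.0263, 0.266]
tool_rot: [0.0, 0.999, 0.047, 0.0]
contact_force: [-5.0, -0.9, 11.5]
gripper_width: 0.159
```

Emit:
{"op": "play_rows", "data": {"commands": [[0.0003, 0, 0.0007, 0], [0, 0, 0, 0], [0, 0, 0, 0]]}}

```text
t: 18.85
eef_pos: [0.5777, 0.0264, 0.266]
tool_rot: [0.0, 0.999, 0.047, -0.0]
contact_force: [-7.5, -1.1, 18.4]
gripper_width: 0.161
```

Contact force lies along the face normal (about 20 N), so the plate is on the shoulders. I relax the load and let go.

Emit:
{"op": "play_rows", "data": {"commands": [[-0.0003, 0, -0.0008, 0], [-0.0002, 0, -0.0006, 0], [0, 0, 0, 0], [0, 0, 0, 0]]}}

```text
t: 19.25
eef_pos: [0.5775, 0.0262, 0.266]
tool_rot: [0.0, 0.999, 0.047, 0.0]
contact_force: [-3.5, -0.2, 7.8]
gripper_width: 0.158
```

Emit:
{"op": "play_rows", "data": {"commands": [[0, 0, 0, 0], [0, 0, 0, 0], [0, 0, 0, 0], [0, 0, 0, 0]], "claw": 0.04}}

```text
t: 19.65
eef_pos: [0.5775, 0.0262, 0.2652]
tool_rot: [-0.0, 0.999, 0.047, -0.0]
contact_force: [-0.3, 0.1, 0.2]
gripper_width: 0.473
```

Emit:
{"op": "play_rows", "data": {"commands": [[0, 0, -0.01, 0], [0, 0, -0.02, 0], [0, 0, -0.03, 0], [0, 0, -0.03, 0], [0, 0, 0, 0], [0, 0, 0, 0], [0, 0, 0, 0]]}}

```text
t: 20.35
eef_pos: [0.5771, 0.026, 0.3549]
tool_rot: [0.0, 0.999, 0.047, -0.001]
contact_force: [-0.2, -0.4, -0.4]
gripper_width: 0.469
```

```bash
python3 - <<'E'
from h import *
o=sensors.get_obs(); f,d,K,M=cam('wrist'); cv2.imwrite('pics/w16.png',f); np.savez('w16.npz',f=f,d=d,K=K,M=M)
print(o['t'],o['eef_pos'],o['tool_rot'],o['contact_force'],o['gripper_width'])
f,d,K,M=cam('scene'); cv2.imwrite('pics/s16.png',cv2.resize(f[150:330,240:450],None,fx=3.6,fy=3.3))
E
```

```text
20.35 [0.57711141 0.0260247  0.35485732] [ 1.13140372e-04  9.98876511e-01  4.73853750e-02 -5.73969684e-04] [-0.18864252 -0.43934315 -0.42943834] 0.4688038787277142
```

View pics/w16.png

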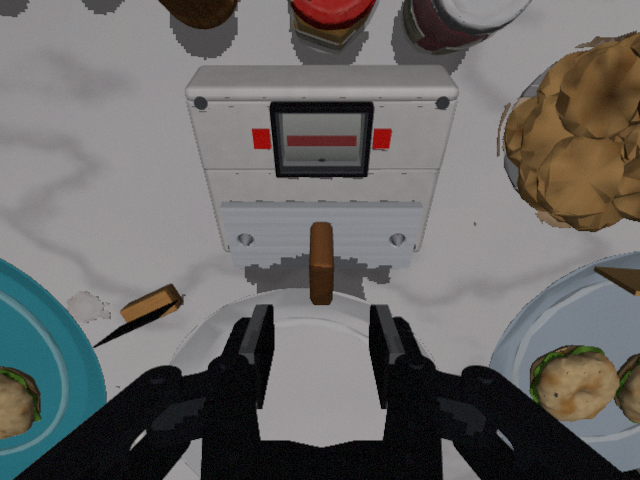

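View pics/s16.png

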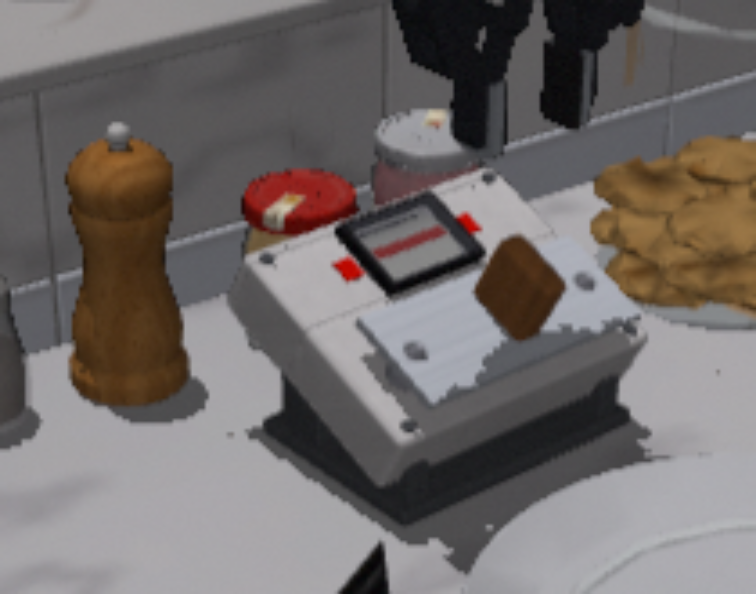

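The plate is released with both pins through the holes at (245,240) and (397,240), and the bar is still level. I verify by measurement.

```bash
python3 - <<'E'
from frame import *
S,f,(x,y,n,b)=fit('w16.npz',(250,120,400,160),(205,115,445,198))
m=(S[...,2]>.0165)&(S[...,2]<.0235)&(abs(S[...,1])<.07)&(S[...,0]>-.04)&(S[...,0]<.04)
q=S[m&(abs(S[...,1])>.01)]; w=np.ones(len(q),bool)
for i in range(8):
    c=q[w].mean(0); k=np.linalg.svd(q[w]-c,full_matrices=False)[2][2]; k*=np.sign(k[2]); w=abs((q-c)@k)<.0012
h=c[2]-(k[:2]@(-c[:2]))*0 ; 
print('plate normal in face frame',k.round(4),'top height at centre',(c@k/k[2]).round(4),'(want .020)')
r=cv2.minAreaRect((q[w][:,:2]*1000).astype(np.float32)); print(r)
z=np.load('w16.npz'); K,M=z['K'],z['M']
hsv=cv2.cvtColor(f,cv2.COLOR_BGR2HSV); roi=np.zeros(f.shape[:2],bool); roi[125:160,280:364]=1
mb=roi&((hsv[...,0]<8)|(hsv[...,0]>172))&(hsv[...,1]>90); v,u=np.nonzero(mb); u0,v0=(u.min()+u.max())/2,v.mean(); o,d=ray(K,M,u0,v0)
c0=b-.013*n+.0035*n; p=o+d*((c0-o)@n)/(d@n); print('bar px',u0,v0,'face x,y',((p-b)@x),(p-b)@y,'pointer .063')
E
```

```text
w16.npz n [-0.4227 -0.0411  0.9053] yaw 5.64 slope 25.13 btn [0.5858 0.0274 0.079 ] seat [0.5854 0.0274 0.0799]
plate normal in face frame [2.3e-03 2.0e-04 1.0e+00] top height at centre 0.0201 (want .020)
((1.4476394653320312, 0.15467071533203125), (124.36793518066406, 55.49056625366211), 89.75209045410156)
bar px 321.5 140.48110465116278 face x,y 0.06326650730263081 -0.00018255120049116128 pointer .063
```

All good: plate top 20.1 mm out of the face (20 expected), flush to 0.1°. The gripper is clear, so I hand in.

```bash
python3 -c "
from station import bot,sensors
o=sensors.get_obs(); print(o['t'],o['contact_force']); print(bot.hand_in())"
```

```text
20.45 [-0.47247272 -0.82638439  0.78295047]
the job is handed in; nothing more can be done
None
```

I pressed the button through two full strokes, which brought the red bar level with the marks. I then seated the guard plate on both pins, let go of it and handed the job in at 20.45 s. `hand_in()` gives no verdict, so the result rests on my own checks.

Because the tool cannot tilt, I rolled the plate 25° in the grip by pressing its edge against the bare lower margin of the tally face. I then slid it down along the pins.

| Last check | Measured | Wanted |
|---|---|---|
| Red bar, distance up the slope from the button's axis | 63.3 mm | 63 mm (within 6 mm) |
| Plate top, height out of the face | 20.1 mm | 20 mm |
| Plate tilt from the face | 0.13° | under 2.9° (0.05 rad) |
| Plate in line with the pins | 0.25° off | under 2.9° (0.05 rad) |
| Plate centre, offset from the seat | 1.4 mm up the slope | under 3 mm |
| Gripper | open, about 90 mm above where it let go, no contact force | touching nothing |

- **Plate offset:** the 1.4 mm is measured from the red marks. The shoulders themselves gave a seat point 0.5 to 1 mm farther up the slope, so the true offset is probably under 1 mm.
- **Bystanders:** I did not re-measure the jars, mill, shaker and price sign at the end. Those visible in the last pictures look unmoved, and the arm never came near any of them.

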